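# Put the graphite presses back in their rests

## Robot

A 6-joint arm with a two-finger parallel gripper is mounted at the origin on the work surface. World frame = base frame: x ahead of the robot, y to its left, z up, the work surface at z = 0. Lengths are in m, angles in rad, forces in N, time in s.
With the tool pointing down it reaches from about 0.25 to 0.775 m from the base axis. Payload 4 kg.
Tool frame: the origin (TCP) lies at the centre of the arm's flange, where the gripper is bolted on; the fingertips stand 199 mm ahead of it and the grasp point (between the pads) lies 180 mm ahead of it (robot.tcp_to_tips is the distance from the TCP to the fingertips, in m); z points along the fingers, y is the line along which they close (so a half turn about z gives the same grasp; the last joint's range is limited). The gripper opens to 94 mm and grips with 3 to 60 N. Pads are 16 mm wide; open, the fingers measure 119 mm over their backs; the gripper's body (75 mm by 177 mm) begins 78 mm behind the grasp point.
Start: joints at [1.177, 0.087, 1.371, -0, 1.684, -0.103], TCP at [0.158, 0.527, 0.405] pointing down, gripper open.
Joint ranges: [-3.1, 3.1], [-0.76, 2.03], [0.27, 2.55], [-1.08, 4.22], [0.17, 2.65], [-2.57, 2.57]. Speed limits (rad/s): [2.79, 2.79, 3.14, 3.14, 3.14, 3.14].

## Interface

Orientations are given as [roll, pitch, yaw] about the fixed x, y, z axes, in that order (R = Rz(yaw) Ry(pitch) Rx(roll)).
In Python, from bench import telemetry, snapshot, ticket, robot gives the robot as it stands.
- The arm moves only by the tool apply_moves, never from a script. Its argument "moves" is a list that holds one entry, the list of rows, each a list of 5 numbers: the shift along the tool's x, y, z in units of 50 mm (1.0 is 50 mm), then the turn about the tool's z in units of 10 degrees (1.0 is 10 degrees), then the closure, from 0 (fully open) to 1 (shut). A call has 1 to 10 rows; each row is the pose to reach, as a shift and turn from the pose commanded when the call began, along the tool's axes at that moment; what a row does not reach only later rows make up. A row lasts 1/8 s, in which the tool goes at most 62.5 mm and 10.7 degrees, less where a joint would pass 70% of its speed; a pose out of reach is approached as far as the arm can. A call with a gripper value outside its range is refused whole. The fingers move at their own pace and stop on an object; the grip force is fixed at half the most. Time passes only in rows, so rows that repeat a pose let the fingers close. It gives the time, the measured TCP pose, the force, the opening and the grip force at its end, in the units of the state.
- telemetry.get_obs(): the state, without advancing time (a new reading comes with each control period).
- snapshot(name): name is "side" or "top"; returns a dict with "image" (480x640x3 uint8, red, green, blue), "fovy" (degrees; the focal length in pixels is half the picture's height over the tangent of half this angle, whatever the lens; pixels are square), "cx", "cy" (the principal point, pixels), "D" ([k1, k2, p1, p2, k3] as OpenCV has them; the pictures are not rectified), "R" (3x3) and "t" (3): a world point X has camera coordinates R X + t. Camera axes: x right, y down, z forward; pixel columns grow to the right and rows downward; lengths in m; the calibration is good to about 2 mm. A picture is of the moment at which its call begins. There is no depth.
- ticket.close_job(): hands the job in; it is judged then, once.
The state is a dict: "time": time; "joint_positions": joint angles; "qvel": joint speeds; "joint_torque": joint torques, N m; "tool_pos": TCP position; "ee_rot": TCP orientation; "wrist_force": force on the tool from outside, world axes, zero at the start; "wrist_torque": the same for the moment, N m; "width": finger opening in m; "finger_force": force on a finger pad.
Only numpy, scipy, OpenCV 4.12 (cv2) and the standard library are available. Lean on these libraries where they do the work, as an engineer would, in place of code of your own. Each camera call takes 0.05 s, during which the arm holds its last target. There are 200 camera calls.

## Task

Clear up the glass bench: put each of the four graphite presses into the wooden rest whose recess matches its shape and size, lying flat on the floor of the recess, grip upwards, and let go. Leave the two small steel cups where they stand.

Things in the scene. Friction and masses are not known exactly. Their poses are not given: they have to be found in the camera images.
- press_large_grip (a point): a graphite press, dark grey, round, 64 mm in diameter (the larger round one), 14 mm thick, lying flat, with an upright square beech grip 24 x 24 mm and 48 mm tall on its middle (62 mm tall in all, about 110 g). The point is the centre of the grip, 38 mm above the underside of the press and 24 mm above the top of the graphite; the grip's sides are parallel to its own x and y axes, z is up
- press_small_grip (a point): a graphite press, dark grey, round, 38 mm in diameter (the smaller round one), 14 mm thick, lying flat, with an upright square beech grip 24 x 24 mm and 48 mm tall on its middle (62 mm tall in all, about 60 g). The point is the centre of the grip, 38 mm above the underside of the press and 24 mm above the top of the graphite; the grip's sides are parallel to its own x and y axes, z is up
- press_square_grip (a point): a graphite press, dark grey, square, 50 x 50 mm, 14 mm thick, lying flat, with an upright square beech grip 24 x 24 mm and 48 mm tall on its middle (62 mm tall in all, about 90 g). The point is the centre of the grip, 38 mm above the underside of the press and 24 mm above the top of the graphite; the grip's sides are parallel to its own x and y axes, z is up, as are the square's sides
- press_bar_grip (a point): a graphite press, dark grey, a long bar, 92 x 30 mm, 14 mm thick, lying flat, with an upright square beech grip 24 x 24 mm and 48 mm tall on its middle (62 mm tall in all, about 100 g). The point is the centre of the grip, 38 mm above the underside of the press and 24 mm above the top of the graphite; the grip's sides are parallel to its own x and y axes, z is up; the bar's long side lies along its own x axis
- rest_large: a fixed wooden rest board, 98 x 98 mm and 12 mm thick, with a recess 6 mm deep in its middle, round, 80 mm in diameter, floored with pale fibre board: it holds the larger round press with 8 mm of play all round. The origin is the centre of the board's underside, so the recess floor is at 6 mm and the rim at 12 mm; z is up, the board's sides are parallel to its own x and y axes
- rest_small: a fixed wooden rest board, 72 x 72 mm and 12 mm thick, with a recess 6 mm deep in its middle, round, 54 mm in diameter, floored with pale fibre board: it holds the smaller round press with 8 mm of play all round. The origin is the centre of the board's underside, so the recess floor is at 6 mm and the rim at 12 mm; z is up, the board's sides are parallel to its own x and y axes
- rest_square: a fixed wooden rest board, 84 x 84 mm and 12 mm thick, with a recess 6 mm deep in its middle, square, 66 x 66 mm, floored with pale fibre board: it holds the square press with 8 mm of play all round. The origin is the centre of the board's underside, so the recess floor is at 6 mm and the rim at 12 mm; z is up, the recess's sides are parallel to its own x and y axes
- rest_bar: a fixed wooden rest board, 124 x 62 mm and 12 mm thick, with a recess 6 mm deep in its middle, oblong, 108 x 46 mm, floored with pale fibre board: it holds the bar press with 8 mm of play all round. The origin is the centre of the board's underside, so the recess floor is at 6 mm and the rim at 12 mm; z is up, the long side of board and recess lies along its own x axis
- cup_a: a small open empty steel cup, 66 mm across the rim and 30 mm tall, standing loose on the bench among the presses and rests; the origin is the centre of its underside. To be left alone
- cup_b: a small open empty steel cup, 66 mm across the rim and 30 mm tall, standing loose on the bench among the presses and rests; the origin is the centre of its underside. To be left alone
Things that resemble listed ones, but are neither listed nor needed, are in the scene too. Leave any purple look-alike of the rest_bar alone. What is shaped like the part that bears press_square_grip but blue is not meant.

How it is judged:
At the end, for the whole second after the job is handed in: each press rests in the recess of its own rest: its grip within 13 mm of the middle of the rest, its underside on the recess floor (within 2.5 mm), upright within 0.06 rad, and still (horizontal distance between press_large_grip and rest_large below 0.013 m and z of press_large_grip in the frame of rest_large below 0.0465 m and angle between each of press_large_grip, press_small_grip, press_square_grip, press_bar_grip's own z axis and vertical below 0.06 rad and linear speed of each of press_large, press_small, press_square, press_bar below 0.01 m/s and horizontal distance between press_small_grip and rest_small below 0.013 m and z of press_small_grip in the frame of rest_small below 0.0465 m and horizontal distance between press_square_grip and rest_square below 0.013 m and z of press_square_grip in the frame of rest_square below 0.0465 m and horizontal distance between press_bar_grip and rest_bar below 0.013 m and z of press_bar_grip in the frame of rest_bar below 0.0465 m); the robot touches nothing.
It fails at once if steel cup a pushed more than 25 mm or tipped over (distance of cup_a from where it was at the start of the episode above 0.025 m or angle between cup_a's own z axis and vertical above 0.5 rad).
It fails at once if steel cup b pushed more than 25 mm or tipped over (distance of cup_b from where it was at the start of the episode above 0.025 m or angle between cup_b's own z axis and vertical above 0.5 rad).
It also fails if it takes over 115 s, if anything falls off the work surface, if the arm or the gripper's body presses on something with over 40 N, if the wrist force passes 120 N, or if a joint passes its speed limit or range.

## Working session

There is one attempt and no reset: what is moved stays moved. The work goes in short steps, Python scripts to look and compute and a tool call to move; the robot and the scene stay as the last step left them, time stands still between calls to the robot, and variables do not carry over. Pictures are saved under pics/ and viewed, at most 14 in all, crops included, and the job is handed in when it is done.

Besides the shell and the picture viewer there is one more tool, called after "Call:" as name(argument=value, ...) on one line, values as JSON. apply_moves: Moves the arm, as the interface text tells. Its arguments: {"type":"object","properties":{"moves":{"type":"array","items":{"type":"array","items":{"type":"array","items":{"type":"number"}}}}},"required":["moves"]}

```bash
ls; mkdir -p pics; python3 - <<'E'
from bench import telemetry, snapshot
import cv2,numpy as np
print({k:np.round(v,3).tolist() for k,v in telemetry.get_obs().items()})
for n in ("top","side"):
    s=snapshot(n); cv2.imwrite(f"pics/{n}0.png",s["image"][:,:,::-1]); print(n,s["fovy"],s["cx"],s["cy"],s["D"],s["R"],s["t"])
E
```

```text
pics
{'time': 0.0, 'joint_positions': [1.177, 0.088, 1.372, 0.0, 1.684, -0.103], 'qvel': [0.001, 0.001, 0.0, 0.0, 0.0, 0.0], 'joint_torque': [-0.001, -34.019, -30.243, 0.072, 0.033, -0.0], 'tool_pos': [0.158, 0.527, 0.404], 'ee_rot': [-3.139, -0.0, 2.851], 'wrist_force': [0.496, -0.099, -0.619], 'wrist_torque': [-0.014, -0.002, 0.048], 'finger_force': 0.0, 'width': 0.094}
top 42.54527638938486 319.803743572881 234.4080919577166 [-0.03414896  0.          0.          0.          0.        ] [[ 0.05282068 -0.99858986  0.00531726]
 [-0.97320504 -0.05266977 -0.22382546]
 [ 0.2237899   0.00664783 -0.97461474]] [-0.01878088  0.55021539  1.28050845]
side 44.50732488409766 311.91688840953856 248.64855788440929 [-0.19674788  0.          0.          0.          0.        ] [[-0.878358    0.47797816 -0.00490899]
 [ 0.26161238  0.47210694 -0.84182777]
 [-0.40005772 -0.74071041 -0.53972391]] [ 0.48046025 -0.06720828  1.91162335]
```

View pics/top0.png

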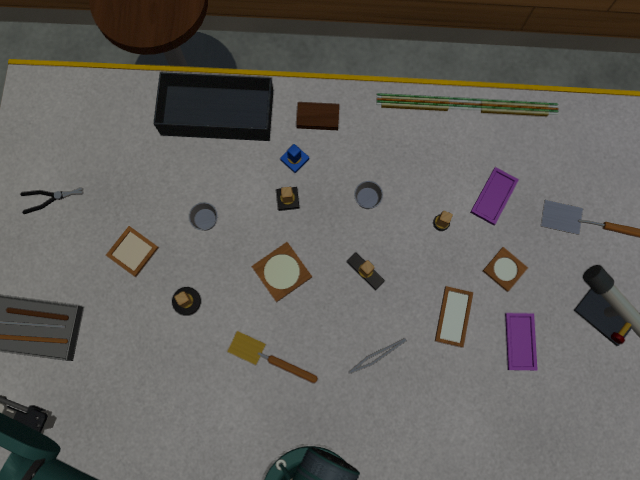

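View pics/side0.png

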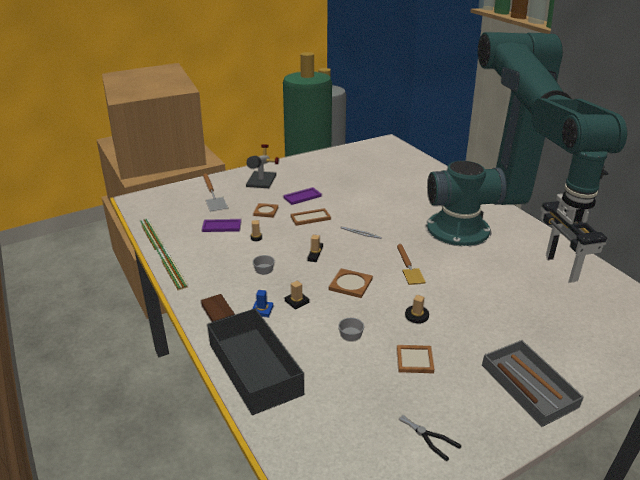

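The top view shows these candidates:
- **Square press:** the graphite one is at (288,198). The blue one at (294,158) is a decoy.
- **Bar rest:** the wooden one is at (454,316). The purple ones at (494,196) and (521,341) are decoys.
- **Other presses:** large (186,300), small (442,221), bar (366,270).
- **Other rests:** large (282,271), small (505,269), square (132,251).
- **Cups:** (203,216) and (368,195).

I'll confirm these in enlarged crops.

```bash
python3 - <<'E'
import cv2
im=cv2.imread("pics/top0.png")
def crop(x0,y0,x1,y1,k,n):
    c=cv2.resize(im[y0:y1,x0:x1],None,fx=k,fy=k,interpolation=cv2.INTER_CUBIC)
    c=cv2.convertScaleAbs(c,alpha=1.4,beta=15)
    for x in range((x0+19)//20*20,x1,20):
        cv2.line(c,((x-x0)*k,0),((x-x0)*k,6),(0,0,255),1); cv2.putText(c,str(x),((x-x0)*k+2,14),0,.35,(0,0,255),1)
    for y in range((y0+19)//20*20,y1,20):
        cv2.line(c,(0,(y-y0)*k),(6,(y-y0)*k),(0,0,255),1); cv2.putText(c,str(y),(8,(y-y0)*k+4),0,.35,(0,0,255),1)
    cv2.imwrite(n,c)
crop(100,140,330,325,3,"pics/cl.png"); crop(335,165,535,360,3,"pics/cr.png")
E
```

```text
(no output)
```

View pics/cl.png

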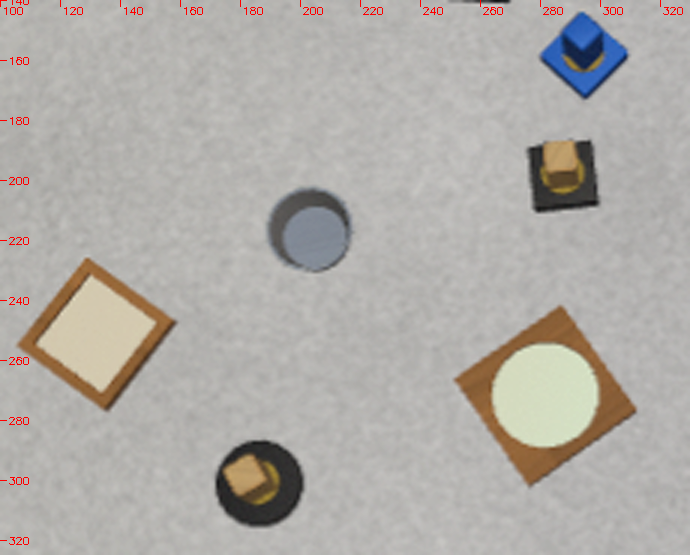

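View pics/cr.png

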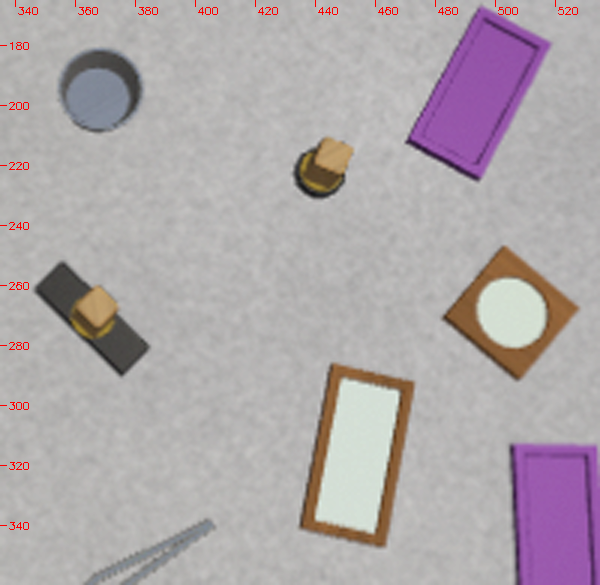

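```bash
cat > h.py <<'E'
import numpy as np,cv2
from bench import telemetry,snapshot
def ground(s,px,z):
    f=s["image"].shape[0]/2/np.tan(np.radians(s["fovy"])/2)
    K=np.array([[f,0,s["cx"]],[0,f,s["cy"]],[0,0,1]])
    u=cv2.undistortPoints(np.array(px,float).reshape(-1,1,2),K,np.array(s["D"]))[:,0]
    R,t=np.array(s["R"]),np.array(s["t"]); d=np.c_[u,np.ones(len(u))]@R; c=-R.T@t
    return c+d*((z-c[2])/d[:,2])[:,None]
def quad(s,px,z):
    P=ground(s,px,z)[:,:2]; e=np.roll(P,-1,0)-P; L=np.linalg.norm(e,axis=1)
    a=np.degrees(np.arctan2(e[:,1],e[:,0])); b=np.degrees(np.angle(np.sum(np.exp(4j*np.radians(a)))))/4
    return P.mean(0).round(4),"sides mm",(L*1000).round(),"edge0",a[0].round(1),"yaw mod90",b.round(1)
E
python3 - <<'E'
from h import *
s=snapshot("top")
L=lambda p:[(100+x/3,140+y/3) for x,y in p]
R=lambda p:[(335+x/3,165+y/3) for x,y in p]
for n,p,z in [("rest_sq",L([(87,258),(176,322),(107,410),(18,345)]),.012),
("rest_lg",L([(562,306),(636,410),(530,486),(456,380)]),.012),
("press_sq",L([(528,148),(591,141),(598,204),(536,211)]),.014),
("sq grip top",L([(543,143),(574,139),(579,170),(545,174)]),.062),
("lg grip top",L([(223,467),(252,454),(269,482),(240,496)]),.062),
("sm grip top",R([(324,137),(353,152),(343,174),(314,160)]),.062),
("bar grip top",R([(97,286),(117,309),(97,329),(76,308)]),.062),
("bar",R([(62,262),(149,347),(123,375),(36,289)]),.014),
("rest_sm",R([(504,246),(578,308),(518,379),(444,317)]),.012),
("rest_bar",R([(332,363),(413,382),(384,546),(302,528)]),.012)]:
    print(n,*quad(s,p,z))
print("lg disc",ground(s,L([(259.5,483)]),.01),"sm disc",ground(s,R([(320,172)]),.01))
print("recess lg",ground(s,L([(545,396)]),.009),"recess sm",ground(s,R([(512,313)]),.009))
print("cups",ground(s,L([(310,229)]),.03),ground(s,R([(100,90)]),.03))
E
```

```text
rest_sq [0.5006 0.4305] sides mm [86. 82. 86. 82.] edge0 -122.0 yaw mod90 -32.1
rest_lg [0.4723 0.0907] sides mm [97. 96. 97. 97.] edge0 -141.7 yaw mod90 38.7
press_sq [0.6415 0.0887] sides mm [49. 50. 47. 50.] edge0 -80.3 yaw mod90 10.0
sq grip top [0.6424 0.0888] sides mm [23. 24. 25. 24.] edge0 -79.2 yaw mod90 10.2
lg grip top [0.3953 0.2964] sides mm [22. 24. 22. 24.] edge0 -62.2 yaw mod90 32.2
sm grip top [ 0.605  -0.2648] sides mm [24. 19. 23. 19.] edge0 -115.5 yaw mod90 -23.6
bar grip top [ 0.4827 -0.0953] sides mm [22. 21. 21. 22.] edge0 -136.9 yaw mod90 -43.1
bar [ 0.4835 -0.0958] sides mm [90. 29. 91. 28.] edge0 -132.2 yaw mod90 -41.4
rest_sm [ 0.5048 -0.4091] sides mm [71. 72. 70. 73.] edge0 -128.9 yaw mod90 -39.0
rest_bar [ 0.3931 -0.2946] sides mm [ 61. 123.  61. 124.] edge0 -100.4 yaw mod90 -9.8
lg disc [[0.39555612 0.29754716 0.01      ]] sm disc [[ 0.60572227 -0.26514744  0.01      ]]
recess lg [[0.47196933 0.09159842 0.009     ]] recess sm [[ 0.50480555 -0.41068191  0.009     ]]
cups [[0.58536045 0.27452454 0.03      ]] [[ 0.65538175 -0.09417968  0.03      ]]
```

The crops confirm all the identifications. The graphite square press is at about (288,199), the blue one is excluded, and the wooden bar rest is the one at (454,316). The measured sizes match the descriptions. I'll start with the large press.

```bash
cat >> h.py <<'E'
def go(x,y,z,yaw,frm=None):
    """units of a move from measured pose (or frm=(x,y,z,yaw deg), tool down)"""
    from scipy.spatial.transform import Rotation as Ro
    o=telemetry.get_obs(); p=np.array(o["tool_pos"]); r=np.array(o["ee_rot"])
    if frm: p=np.array(frm[:3]); r=np.array([np.pi,0,np.radians(frm[3])])
    M=Ro.from_euler("xyz",r).as_matrix()
    d=M.T@(np.array([x,y,z])-p)/.05
    print(d.round(2), "turn",round(-(yaw-np.degrees(r[2])+180)%360/10-18 if False else -((yaw-np.degrees(r[2])+180)%360-180)/10,2))
E
python3 - <<'E'
from h import *
go(.3954,.297,.33,122.2)
E
```

```text
[-5.87 -3.04  1.48] turn 4.11
```

Call:
apply_moves(moves=[[[-5.87,-3.04,0,4.11,0.3],[-5.87,-3.04,0,4.11,0.3],[-5.87,-3.04,0,4.11,0.3],[-5.87,-3.04,0,4.11,0.3],[-5.87,-3.04,0,4.11,0.3],[-5.87,-3.04,0,4.11,0.3],[-5.87,-3.04,1.48,4.11,0.3],[-5.87,-3.04,1.48,4.11,0.3],[-5.87,-3.04,1.48,4.11,0.3]]])

```text
time: 1.27
tool_pos: [0.3949, 0.2978, 0.3306]
ee_rot: [-3.14, -0.0, 2.135]
wrist_force: [-0.3, 0.5, 0.1]
width: 0.066
finger_force: 0.0
```

```bash
python3 - <<'E'
from h import *
go(.3954,.297,.23,122.2)
s=snapshot("top"); cv2.imwrite("pics/a.png",cv2.resize(s["image"][220:400,90:290,::-1],None,fx=3,fy=3))
E
```

```text
[-0.02  0.    2.01] turn 0.01
```

View pics/a.png

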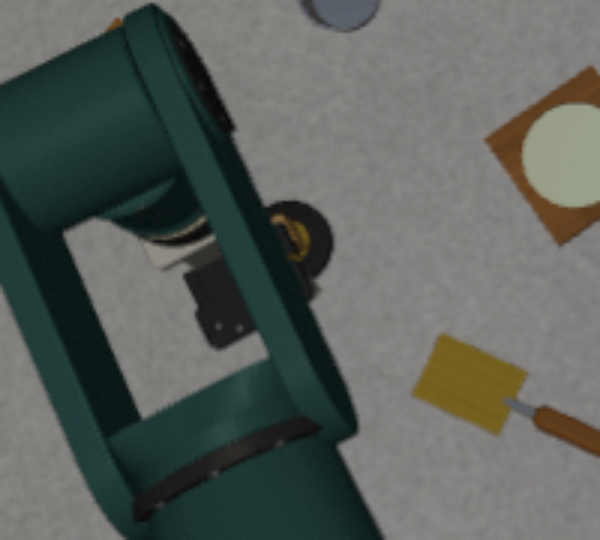

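The arm hides the press from the top camera, with only the disc edge showing at about crop (300,240). The position is well known and the jaws have 20 mm of slack per side, so I'll go down, grip and lift.

Call:
apply_moves(moves=[[[0,0,1,0,0.3],[0,0,2,0,0.3],[0,0,2,0,0.3],[0,0,2,0,1],[0,0,2,0,1],[0,0,2,0,1],[0,0,2,0,1],[0,0,1,0,1],[0,0,0,0,1],[0,0,0,0,1]]])

```text
time: 2.58
tool_pos: [0.3962, 0.2977, 0.3358]
ee_rot: [3.131, 0.0, 2.133]
wrist_force: [1.0, -0.3, -1.2]
width: 0.0243
finger_force: 30.0
```

```bash
python3 - <<'E'
from h import *
go(.4722,.091,.33,122.2)
s=snapshot("side"); cv2.imwrite("pics/b.png",cv2.resize(s["image"][180:380,300:560,::-1],None,fx=3,fy=3))
E
```

```text
[-4.31 -0.92  0.11] turn 0.0
```

View pics/b.png

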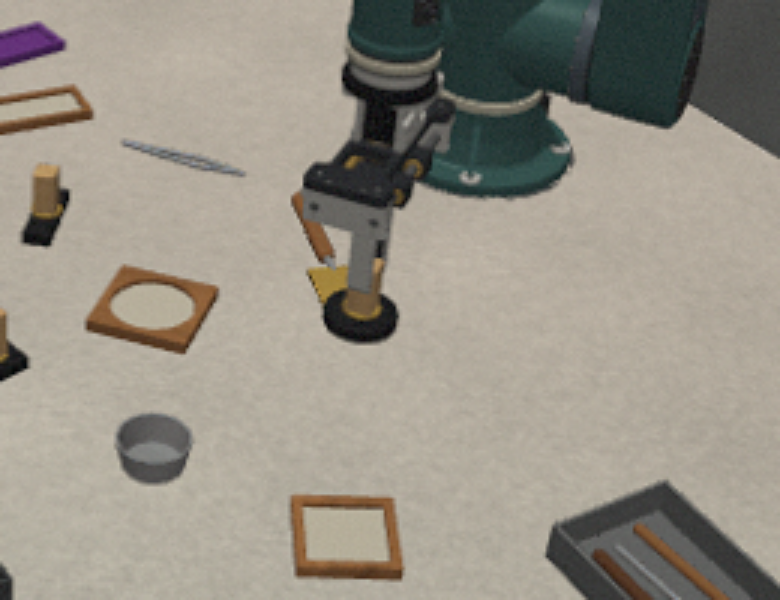

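The large press is held upright (grip width 24.3 mm, force 30 N). I'll carry it to its rest.

Call:
apply_moves(moves=[[[-4.31,-0.92,0,0,1],[-4.31,-0.92,0,0,1],[-4.31,-0.92,0,0,1],[-4.31,-0.92,0,0,1],[-4.31,-0.92,0,0,1],[-4.31,-0.92,0,0,1],[-4.31,-0.92,1,0,1],[-4.31,-0.92,1.5,0,1],[-4.31,-0.92,1.5,0,1],[-4.31,-0.92,1.5,0,1]]])

```text
time: 3.88
tool_pos: [0.4715, 0.0912, 0.2567]
ee_rot: [3.14, 0.0, 2.135]
wrist_force: [0.4, 0.5, -0.8]
width: 0.0238
finger_force: 30.0
```

```bash
python3 - <<'E'
from h import *
go(.4722,.091,.236,122.2)
E
```

```text
[-0.01  0.01  0.41] turn 0.01
```

Call:
apply_moves(moves=[[[0,0,0.25,0,1],[0,0,0.4,0,1],[0,0,0.42,0,1],[0,0,0.42,0,1],[0,0,0.42,0,0.3],[0,0,0.42,0,0.3],[0,0,0.42,0,0.3],[0,0,-0.5,0,0.3],[0,0,-1.5,0,0.3],[0,0,-1.5,0,0.3]]])

```text
time: 5.12
tool_pos: [0.4725, 0.0904, 0.3348]
ee_rot: [3.134, 0.004, 2.133]
wrist_force: [-0.3, 1.2, 0.3]
width: 0.0657
finger_force: 0.0
```

```bash
python3 - <<'E'
from h import *
go(.642,.0887,.33,100)
E
```

```text
[-1.84  2.85  0.13] turn 2.22
```

Call:
apply_moves(moves=[[[-1.84,2.85,0,2.22,0.3],[-1.84,2.85,0,2.22,0.3],[-1.84,2.85,0,2.22,0.3],[-1.84,2.85,0,2.22,0.3],[-1.84,2.85,0,2.22,0.3],[-1.84,2.85,0,2.22,0.3]]])

```text
time: 5.88
tool_pos: [0.6399, 0.0887, 0.3307]
ee_rot: [-3.141, -0.0, 1.746]
wrist_force: [0.0, -0.5, 0.6]
width: 0.0654
finger_force: 0.0
```

```bash
python3 - <<'E'
from h import *
go(.642,.0887,.23,100)
s=snapshot("side"); cv2.imwrite("pics/c.png",cv2.resize(s["image"][180:380,220:480,::-1],None,fx=3,fy=3))
E
```

```text
[-0.01  0.04  2.01] turn 0.01
```

View pics/c.png

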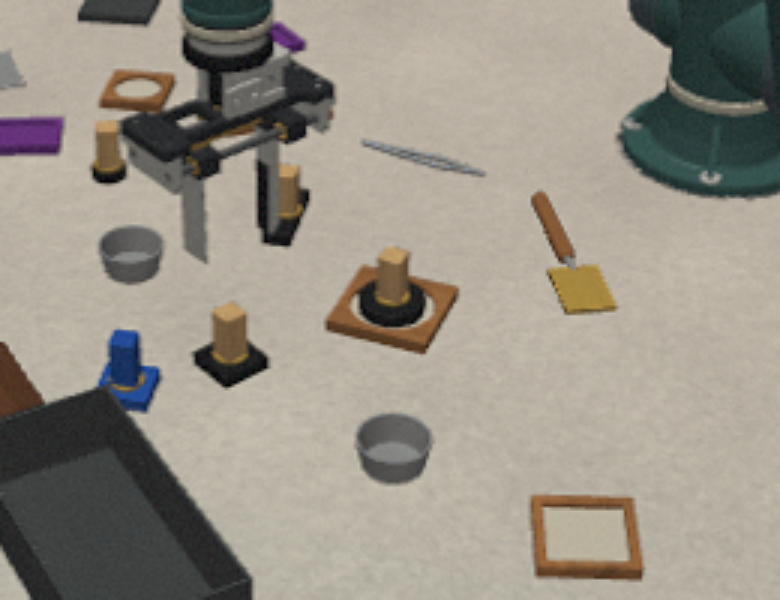

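The large press sits centred in its recess at crop (392,290). The jaws are above the graphite square press at crop (230,340), and the blue one at (125,375) is well clear. I'll descend onto it.

Call:
apply_moves(moves=[[[0,0.04,1,0,0.3],[0,0.04,2,0,0.3],[0,0.04,2,0,0.3],[0,0.04,2,0,1],[0,0.04,2,0,1],[0,0.04,2,0,1],[0,0.04,2,0,1],[0,0.04,1,0,1],[0,0.04,0,0,1],[0,0.04,0,0,1]]])

```text
time: 7.18
tool_pos: [0.6439, 0.089, 0.3373]
ee_rot: [3.13, 0.001, 1.746]
wrist_force: [1.1, -0.4, -0.3]
width: 0.0238
finger_force: 30.0
```

```bash
python3 - <<'E'
from h import *
go(.5006,.4305,.33,57.9)
E
```

```text
[ 7.23 -1.63  0.12] turn 4.21
```

Call:
apply_moves(moves=[[[7.2,-1.6,0,4.21,1],[7.2,-1.6,0,4.21,1],[7.2,-1.6,0,4.21,1],[7.2,-1.6,0,4.21,1],[7.2,-1.6,0,4.21,1],[7.2,-1.6,0,4.21,1],[7.2,-1.6,0,4.21,1],[7.2,-1.6,0,4.21,1],[7.2,-1.6,1.2,4.21,1],[7.2,-1.6,1.2,4.21,1]]])

```text
time: 8.43
tool_pos: [0.5006, 0.4264, 0.2635]
ee_rot: [-3.136, 0.014, 1.009]
wrist_force: [-0.6, -0.2, -1.6]
width: 0.0236
finger_force: 30.0
```

Call:
apply_moves(moves=[[[0,0,0,0,1],[0,0,0,0,1]]])

```text
time: 8.68
tool_pos: [0.5026, 0.4293, 0.2741]
ee_rot: [3.139, -0.005, 1.01]
wrist_force: [-0.0, -0.1, -1.5]
width: 0.0233
finger_force: 30.0
```

```bash
python3 - <<'E'
from h import *
go(.5006,.4305,.236,57.9)
E
```

```text
[-0.01 -0.05  0.76] turn -0.0
```

Call:
apply_moves(moves=[[[0,-0.05,0.4,0,1],[0,-0.05,0.7,0,1],[0,-0.05,0.76,0,1],[0,-0.05,0.76,0,1],[0,-0.05,0.76,0,1],[0,-0.05,0.76,0,0.3],[0,-0.05,0.76,0,0.3],[0,-0.05,0.76,0,0.3],[0,-0.05,0,0,0.3],[0,-0.05,-1.2,0,0.3]]])

```text
time: 9.93
tool_pos: [0.4989, 0.4304, 0.3267]
ee_rot: [-3.138, 0.009, 1.011]
wrist_force: [0.8, -0.2, 0.4]
width: 0.0653
finger_force: 0.0
```

```bash
python3 - <<'E'
from h import *
go(.6055,-.2645,.33,66.4)
E
```

```text
[-1.065e+01  9.180e+00 -1.000e-02] turn -0.85
```

Call:
apply_moves(moves=[[[-10.65,9.18,0,-0.85,0.3],[-10.65,9.18,0,-0.85,0.3],[-10.65,9.18,0,-0.85,0.3],[-10.65,9.18,0,-0.85,0.3],[-10.65,9.18,0,-0.85,0.3],[-10.65,9.18,0,-0.85,0.3],[-10.65,9.18,0,-0.85,0.3],[-10.65,9.18,0,-0.85,0.3],[-10.65,9.18,0,-0.85,0.3],[-10.65,9.18,0,-0.85,0.3]]])

```text
time: 11.18
tool_pos: [0.5938, -0.1891, 0.3294]
ee_rot: [-3.14, -0.0, 1.159]
wrist_force: [1.1, -0.2, 0.4]
width: 0.0652
finger_force: 0.0
```

```bash
python3 - <<'E'
from h import *
go(.6055,-.2645,.33,66.4)
s=snapshot("top"); cv2.imwrite("pics/d.png",cv2.resize(s["image"][140:340,90:330,::-1],None,fx=3,fy=3))
E
```

```text
[-1.29  0.82 -0.01] turn 0.0
```

View pics/d.png

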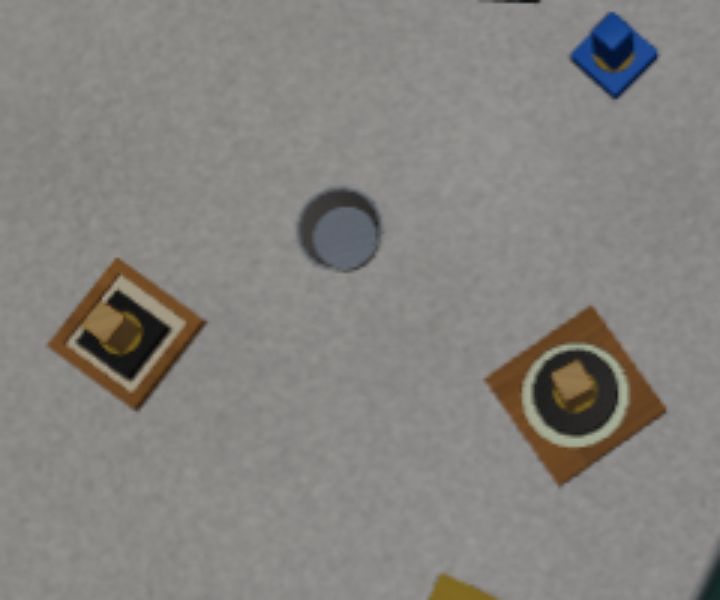

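Both placed presses sit flat and centred in their recesses, at crop (127,330) and (575,394), and the cup hasn't moved. The small press is next.

Call:
apply_moves(moves=[[[-1.29,0.82,0,0,0.3],[-1.29,0.82,0,0,0.3],[-1.29,0.82,0,0,0.3],[-1.29,0.82,0,0,0.3],[-1.29,0.82,0,0,0.3]]])

```text
time: 11.85
tool_pos: [0.6058, -0.2609, 0.3309]
ee_rot: [3.142, -0.0, 1.162]
wrist_force: [-0.2, 0.2, -0.4]
width: 0.0659
finger_force: 0.0
```

```bash
python3 - <<'E'
from h import *
go(.6055,-.2645,.23,66.4)
E
```

```text
[-0.07  0.02  2.02] turn 0.02
```

Call:
apply_moves(moves=[[[-0.05,0.01,1,0,0.3],[-0.05,0.01,2,0,0.3],[-0.05,0.01,2,0,0.3],[-0.05,0.01,2,0,1],[-0.05,0.01,2,0,1],[-0.05,0.01,2,0,1],[-0.05,0.01,2,0,1],[-0.05,0.01,1,0,1],[-0.05,0.01,0,0,1],[-0.05,0.01,0,0,1]]])

```text
time: 13.1
tool_pos: [0.6059, -0.2655, 0.3375]
ee_rot: [3.13, 0.001, 1.16]
wrist_force: [0.6, -0.7, 0.3]
width: 0.0238
finger_force: 29.9
```

```bash
python3 - <<'E'
from h import *
go(.5048,-.410,.33,66.4)
E
```

```text
[-3.46 -0.7   0.14] turn 0.0
```

Call:
apply_moves(moves=[[[-3.46,-0.7,0,0,1],[-3.46,-0.7,0,0,1],[-3.46,-0.7,0,0,1],[-3.46,-0.7,0,0,1],[-3.46,-0.7,0,0,1],[-3.46,-0.7,1,0,1],[-3.46,-0.7,1.2,0,1],[-3.46,-0.7,1.2,0,1],[-3.46,-0.7,1.2,0,1],[-3.46,-0.7,1.2,0,1]]])

```text
time: 14.35
tool_pos: [0.5043, -0.4098, 0.2728]
ee_rot: [3.138, 0.001, 1.16]
wrist_force: [0.5, -0.1, -0.2]
width: 0.0238
finger_force: 29.9
```

```bash
python3 - <<'E'
from h import *
go(.5048,-.410,.236,66.4)
E
```

```text
[0.   0.01 0.74] turn 0.01
```

Call:
apply_moves(moves=[[[0,0,0.4,0,1],[0,0,0.7,0,1],[0,0,0.74,0,1],[0,0,0.74,0,1],[0,0,0.74,0,1],[0,0,0.74,0,0.3],[0,0,0.74,0,0.3],[0,0,0.74,0,0.3],[0,0,0,0,0.3],[0,0,-1.2,0,0.3]]])

```text
time: 15.6
tool_pos: [0.5035, -0.4093, 0.3266]
ee_rot: [-3.133, -0.003, 1.16]
wrist_force: [0.7, -1.1, -0.2]
width: 0.0656
finger_force: 0.0
```

```bash
python3 - <<'E'
from h import *
go(.4833,-.0956,.33,48)
E
```

```text
[ 5.59 -2.88 -0.02] turn 1.84
```

Call:
apply_moves(moves=[[[5.59,-2.88,0,1.84,0.3],[5.59,-2.88,0,1.84,0.3],[5.59,-2.88,0,1.84,0.3],[5.59,-2.88,0,1.84,0.3],[5.59,-2.88,0,1.84,0.3],[5.59,-2.88,0,1.84,0.3],[5.59,-2.88,0,1.84,0.3],[5.59,-2.88,0,1.84,0.3],[5.59,-2.88,0,1.84,0.3]]])

```text
time: 16.73
tool_pos: [0.4837, -0.0973, 0.3304]
ee_rot: [-3.141, 0.0, 0.836]
wrist_force: [0.0, 0.0, -0.3]
width: 0.0656
finger_force: 0.0
```

```bash
python3 - <<'E'
from h import *
go(.4833,-.0956,.23,48)
E
```

```text
[ 0.02 -0.03  2.01] turn -0.01
```

Call:
apply_moves(moves=[[[0.02,-0.02,1,0,0.3],[0.02,-0.02,2,0,0.3],[0.02,-0.02,2,0,0.3],[0.02,-0.02,2,0,1],[0.02,-0.02,2,0,1],[0.02,-0.02,2,0,1],[0.02,-0.02,2,0,1],[0.02,-0.02,1,0,1],[0.02,-0.02,0,0,1],[0.02,-0.02,0,0,1]]])

```text
time: 17.98
tool_pos: [0.4845, -0.0947, 0.336]
ee_rot: [3.132, -0.004, 0.839]
wrist_force: [0.2, 0.2, -1.3]
width: 0.0239
finger_force: 29.9
```

```bash
python3 - <<'E'
from h import *
go(.3931,-.2946,.33,-10)
E
```

```text
[-4.2   1.31  0.11] turn 5.81
```

Call:
apply_moves(moves=[[[-4.2,1.31,0,5.81,1],[-4.2,1.31,0,5.81,1],[-4.2,1.31,0,5.81,1],[-4.2,1.31,0,5.81,1],[-4.2,1.31,0,5.81,1],[-4.2,1.31,0,5.81,1],[-4.2,1.31,0,5.81,1],[-4.2,1.31,1.2,5.81,1],[-4.2,1.31,1.2,5.81,1],[-4.2,1.31,1.2,5.81,1]]])

```text
time: 19.23
tool_pos: [0.3922, -0.2946, 0.2717]
ee_rot: [3.141, -0.001, -0.175]
wrist_force: [0.4, 0.1, -0.3]
width: 0.0239
finger_force: 29.9
```

```bash
python3 - <<'E'
from h import *
go(.3931,-.2946,.236,-10)
s=snapshot("side"); cv2.imwrite("pics/e.png",cv2.resize(s["image"][140:290,220:420,::-1],None,fx=4,fy=4))
E
```

```text
[ 0.02 -0.    0.71] turn -0.0
```

View pics/e.png

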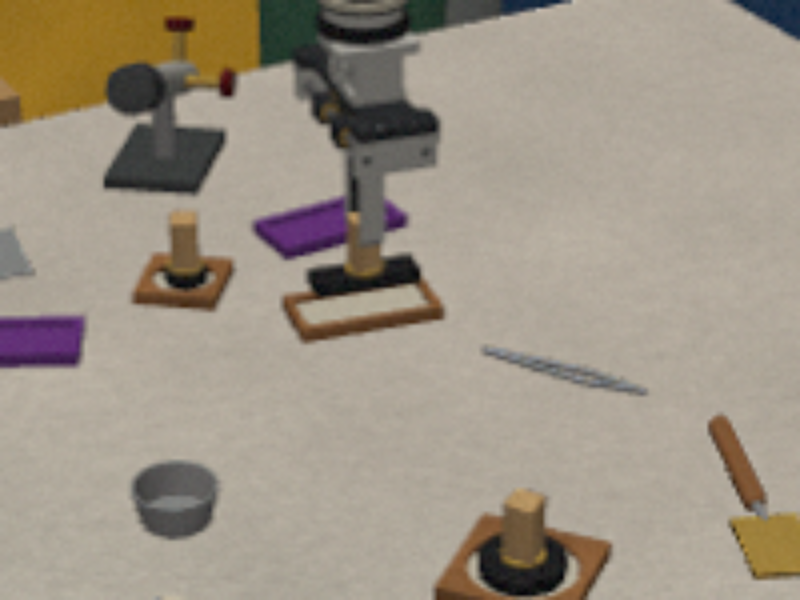

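The bar is held over the wooden bar rest at crop (363,305), lined up with its long side. The small press is in its recess at (185,275). I'll lower the bar and release it.

Call:
apply_moves(moves=[[[0.02,0,0.4,0,1],[0.02,0,0.65,0,1],[0.02,0,0.71,0,1],[0.02,0,0.71,0,1],[0.02,0,0.71,0,1],[0.02,0,0.71,0,0.3],[0.02,0,0.71,0,0.3],[0.02,0,0.71,0,0.3],[0.02,0,0,0,0.3],[0.02,0,-1.2,0,0.3]]])

```text
time: 20.52
tool_pos: [0.3922, -0.2942, 0.3283]
ee_rot: [-3.137, 0.007, -0.176]
wrist_force: [0.9, -0.3, 0.4]
width: 0.0653
finger_force: 0.0
```

Call:
apply_moves(moves=[[[0,3,-1,0,0.3],[0,3,-1,0,0.3],[0,3,-1,0,0.3],[0,3,-1,0,0.3],[0,3,-1,0,0.3],[0,3,-1,0,0.3]]])

```text
time: 21.28
tool_pos: [0.3669, -0.4412, 0.3799]
ee_rot: [-3.14, 0.001, -0.174]
wrist_force: [0.1, -0.6, -0.0]
width: 0.0659
finger_force: 0.0
```

```bash
python3 - <<'E'
from h import *
s=snapshot("top"); cv2.imwrite("pics/f.png",cv2.resize(s["image"][150:350,340:540,::-1],None,fx=3,fy=3))
s=snapshot("side"); cv2.imwrite("pics/g.png",cv2.resize(s["image"][170:380,220:470,::-1],None,fx=2.8,fy=2.8))
E
```

```text
(no output)
```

View pics/f.png

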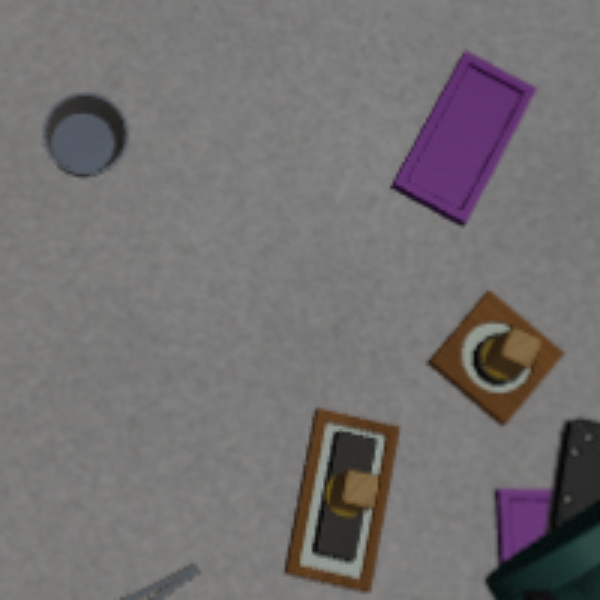

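View pics/g.png

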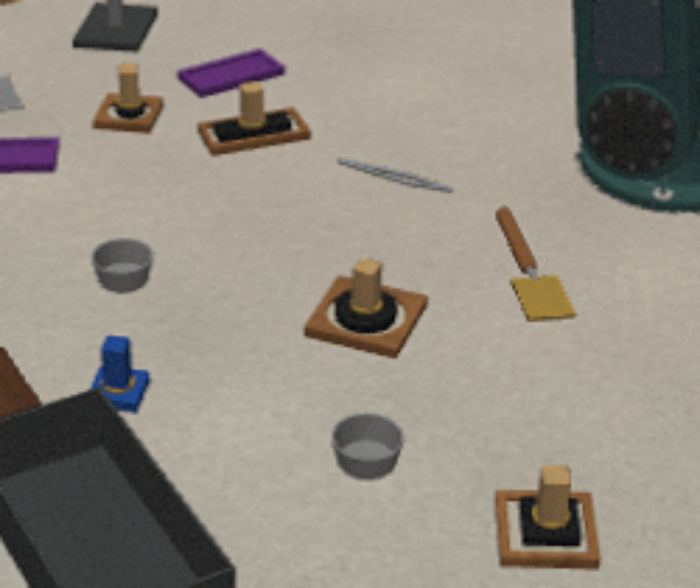

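All four presses sit in their own recesses: bar at f(345,497), small at f(502,358), large at g(366,312) and square at g(550,522). Both cups are untouched and the gripper is clear, so I'll hand in.

```bash
python3 -c "
from bench import ticket
print(ticket.close_job())"
```

```text
the job is handed in; nothing more can be done
None
```

All four graphite presses are in their matching rests and released, neither cup was moved, and I handed the job in after about 21 s of robot time; the hand-in didn't report a verdict.

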